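# Fit the trolley wheel and snap its axle cap on

## Task

Fit the hand-truck wheel on the upright axle stub: lower it gently over the axle until its hub rests on the flange, then push the domed axle cap straight down over the axle's end until it clicks, and keep pressing until it is fully home. Finish while still holding the cap pressed down firmly (do not let go or back off at the end), and leave the other things on the bench where they are.

Things in the scene. Friction and masses are not known exactly. Their poses are not given: they have to be found in the camera images.
- wheel: loose wheel, 0.35 kg, lying flat: black rubber tyre 124 mm across (4 to 32 mm above the bench), grey hub. A round hub sleeve 48 mm across reaches from the bench to 56 mm, so its top 24 mm stand free above the tyre to be gripped from above; its through bore is 32 mm. Origin: on its axis at the hub's underside; z up. It lies left or right of the axle board, the cap on the other side
- cap: loose aluminium axle cap, 0.06 kg: cylinder 42 mm across, 34 mm high, closed top (its top 3 mm chamfered), standing mouth down on the bench. Origin: centre of its underside (mouth); z up. The mouth has a lip 3 mm thick with a 22 mm hole; above the lip the inside is 32 mm wide with its ceiling 21 mm above the mouth. The only cylinder of this size there
- axle_seat (a point): centre of the top face of the axle's flange, on which the wheel's hub rests (26 mm above the bench). z is the upright axle axis. The flange is 60 mm across, on a fixed wooden board 130 x 130 x 20 mm. From the flange up the axle is 28 mm thick for 18 mm, tapers over 8 mm to 20 mm thick, and stays so
- axle_tip (a point): centre of the axle's flat top end, 79 mm above axle_seat; z up. The last 8 mm taper from 20 to 12 mm thick. The cap is home when its ceiling stands on this tip: its underside is then 21 mm below it, 2 mm above the fitted wheel's sleeve
- axle_catch (a point): point on the axle axis 11 mm below axle_tip, level with four spring-loaded greased catch balls (26 mm across over the balls). The cap's lip meets them with its underside 6 mm below the tip; resistance rises to about 10 N (8 to 13), then the balls snap in behind the lip (click: force drops) with the underside 14 to 19 mm below the tip
- axle_nose: the 20 mm thick upper part of the axle stub with its tip, fixed; its origin lies on the axle axis at bench level, 105 mm under axle_tip. The home cap bears on it
- offcut: wood offcut 85 x 42 x 18 mm; a bystander, leave it alone. Origin: about the centre of its underside
- washer: flat steel washer 44 mm across, 6 mm thick; a bystander, leave it alone. Origin: about the centre of its underside
- jar_lid: flat aluminium jar lid 68 mm across, 14 mm high; a bystander, leave it alone. Origin: about the centre of its underside
- screwdriver: screwdriver lying flat; a bystander, leave it alone. Origin: about the centre of its underside
- hammer: hammer lying flat; a bystander, leave it alone. Origin: about the centre of its underside
- tape_measure: black tape measure 65 x 38 x 65 mm; a bystander, leave it alone. Origin: about the centre of its underside
Not all that is in view belongs to the job. Of the things that look like the wheel, the largest one is meant.

How it is judged:
By the outcome, as a careful person would: the job done as asked, in the order asked, and still so for the second after the job is handed in, while the arm keeps its last pose, push and grip.
It also fails if it takes over 51 s, if anything falls off the work surface, if the arm or the gripper's body presses on something with over 40 N, if the wrist force passes 120 N, or if a joint passes its speed limit or range.

## Robot

A 7-joint arm with a two-finger parallel gripper is mounted at the origin on the work surface. World frame = base frame: x ahead of the robot, y to its left, z up, the work surface at z = 0. Lengths are in m, angles in rad, forces in N, time in s.
With the tool pointing down it reaches from about 0.425 to 0.875 m from the base axis. Payload 4.7 kg.
Tool frame: the origin (TCP) lies at the very end of the fingers, on their centre line; the grasp point (between the pads) lies 19 mm behind it; z points along the fingers, y is the line along which they close (so a half turn about z gives the same grasp; the last joint's range is limited). The gripper opens to 87 mm and grips with 3 to 60 N. Pads are 19 mm wide; open, the fingers measure 117 mm over their backs; the gripper's body (75 mm by 190 mm) begins 51 mm behind the grasp point.
Start: joints at [0.014, 0.321, -0.07, 1.45, 0.023, 1.371, -0.057], TCP at [0.65, -0, 0.223] pointing down, gripper open.
Joint ranges: [-2.86, 2.86], [-0.3, 2.09], [-1.38, 1.24], [0.06, 2.45], [-1.56, 4.7], [0.09, 2.05], [-2.69, 2.69]. Speed limits (rad/s): [2.57, 2.57, 3.14, 3.14, 3.14, 3.14, 3.14].

## Interface

Orientations are given as a rotation vector (axis times angle).
In Python, from bench import ctrl, get_image, job gives the robot as it stands.
- The arm moves only by the shell command python3 -m crank 'ROWS' [FORCE]. ROWS is JSON, a list that holds one entry, the list of rows, each a list of 5 numbers: the shift along the tool's x, y, z in mm, then the turn about the tool's z in rad, then the closure, from -1 (fully open) to 1 (shut), so that 0 is half open. A call has 1 to 10 rows; each row shifts and turns the commanded pose from where the row before left it, along the tool's axes as they then stand; what a row does not reach is not made up. A row lasts 1/12 s, in which the tool goes at most 41.7 mm and 7.16 degrees, less where a joint would pass 70% of its speed; a pose out of reach is approached as far as the arm can. A call with a gripper value outside its range is refused whole. The fingers move at their own pace and stop on an object; FORCE is the grip in N (left out, the last holds). Time passes only in rows, so rows that do not move let the fingers close. It gives the time, the measured TCP pose, the force, the opening and the grip force at its end, in the units of the state.
- ctrl.get_state(): the state, without advancing time (a new reading comes with each control period).
- get_image(name): name is "scene" or "side" or "wrist"; returns a dict with "pixels" (400x640x3 uint8, red, green, blue), "fx", "fy", "cx", "cy" (pixels), "k1" (the pictures are not rectified: a ray, as slopes to the right and down, at radius r is drawn at 1 + k1 r^2 times it, then the intrinsics apply), "T" (4x4, takes a point from camera to world coordinates); the wrist camera has in their place "T_tool_cam" (4x4, takes a point from camera to tool coordinates, whose origin is the TCP and whose axes are the flange's). Camera axes: x right, y down, z forward; pixel columns grow to the right and rows downward; lengths in m; the calibration is good to about 2 mm. A picture is of the moment at which its call begins: read the wrist's pose just before it. There is no depth.
- job.close_job(): hands the job in; it is judged then, once.
The state is a dict: "time": time; "joint_positions": joint angles; "qd": joint speeds; "joint_torque": joint torques, N m; "position": TCP position; "tool_rot": TCP orientation; "ft_force": force on the tool from outside, world axes, zero at the start; "torque": the same for the moment, N m; "grip_width": opening from 0.0 (shut) to 1.0 (fully open); "grip_force": force on a finger pad.
Only numpy, scipy, OpenCV 4.12 (cv2) and the standard library are available. Lean on these libraries where they do the work, as an engineer would, in place of code of your own. Each camera call takes 0.05 s, during which the arm holds its last target. There are 200 camera calls.

## Working session

There is one attempt and no reset: what is moved stays moved. The work goes in short steps, Python scripts to look and compute and a shell command to move; the robot and the scene stay as the last step left them, time stands still between calls to the robot, and variables do not carry over. Pictures are saved under pics/ and viewed, at most 11 in all, crops included, and the job is handed in when it is done.

```bash
mkdir -p pics
cat > h.py <<'E'
import numpy as np,cv2
from scipy.spatial.transform import Rotation as R
from bench import ctrl,get_image,job
def cam(name):
    s=ctrl.get_state(); im=get_image(name)
    if name=='wrist':
        T=np.eye(4);T[:3,:3]=R.from_rotvec(s['tool_rot']).as_matrix();T[:3,3]=s['position']
        im['T']=T@np.array(im['T_tool_cam'])
    im['T']=np.array(im['T']);return im
def save(im,n): cv2.imwrite('pics/'+n,im['pixels'][:,:,::-1]); np.save('pics/'+n+'.npy',{k:v for k,v in im.items()},allow_pickle=True)
def load(n): return np.load('pics/'+n+'.npy',allow_pickle=True).item()
def px2w(im,u,v,z):
    p=np.array([(u-im['cx'])/im['fx'],(v-im['cy'])/im['fy']]);q=p.copy()
    for _ in range(30): q=p/(1+im['k1']*(q@q))
    T=im['T'];d=T[:3,:3]@np.array([q[0],q[1],1]);o=T[:3,3]
    return o+d*(z-o[2])/d[2]
def w2px(im,P):
    T=im['T'];c=T[:3,:3].T@(np.array(P)-T[:3,3]);q=c[:2]/c[2];q=q*(1+im['k1']*(q@q))
    return np.array([q[0]*im['fx']+im['cx'],q[1]*im['fy']+im['cy']])
E
python3 - <<'E'
from h import *
for n in ['scene','side','wrist']:
    im=cam(n);save(im,n+'0.png');print(n,im['T'].round(3).tolist(),im['fx'],im['k1'])
print(ctrl.get_state())
a=[cv2.imread('pics/%s0.png'%n) for n in ['scene','side']]
E
```

```text
scene [[-0.383, 0.57, -0.727, 1.375], [0.924, 0.217, -0.316, 0.395], [-0.023, -0.792, -0.609, 0.794], [0.0, 0.0, 0.0, 1.0]] 483.3287145845264 -0.06960284863455463
side [[-0.928, -0.286, 0.238, 0.256], [-0.372, 0.706, -0.603, 0.645], [0.005, -0.648, -0.762, 0.921], [0.0, 0.0, 0.0, 1.0]] 425.23788872654 -0.07190806095687073
wrist [[1.0, 0.001, -0.001, 0.65], [0.001, -0.958, -0.286, 0.078], [-0.002, 0.286, -0.958, 0.384], [0.0, 0.0, 0.0, 1.0]] 344.8797390856048 -0.008135992360059663
{'time': 0.15, 'joint_positions': array([ 0.01408863,  0.32164101, -0.0700794 ,  1.45137531,  0.02261276,
        1.37083046, -0.05691507]), 'qd': array([-0.00036296, -0.00144374, -0.00178264, -0.00345639, -0.00038772,
        0.00031918,  0.00011588]), 'joint_torque': array([ 2.16972071e-04, -4.91794288e+01, -4.04079035e-01, -3.12878716e+01,
       -6.39387709e-02,  4.04033612e-02,  9.90178205e-05]), 'position': array([ 6.49579483e-01, -4.73979032e-05,  2.21730122e-01]), 'tool_rot': array([-2.22074004e+00, -2.22077937e+00,  1.73868349e-03]), 'ft_force': array([-0.79829321,  0.31681855, -0.53887359]), 'torque': array([-0.00770667, -0.0007002 ,  0.07174033]), 'grip_force': 0.0, 'grip_width': 0.9937651834543696}
```

View pics/scene0.png

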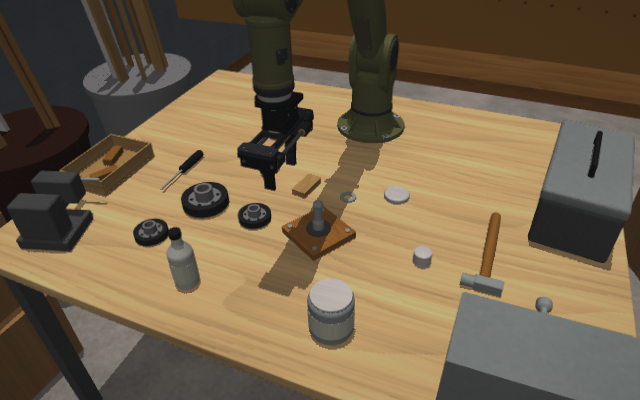

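View pics/side0.png

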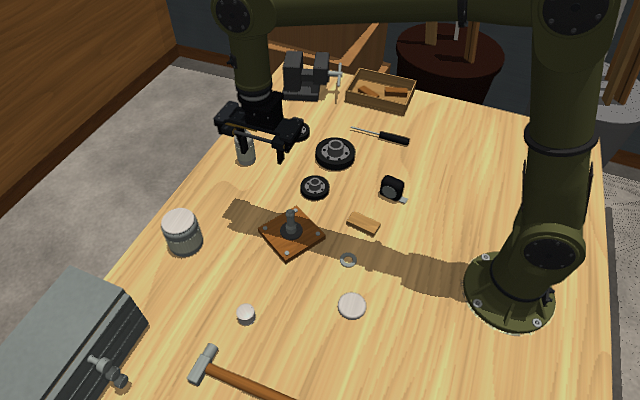

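Wheel candidates in the scene view are (205,198), which is the largest and my choice, and the small ones at (255,215) and (151,232). Cap candidates are (423,257), the 42 mm cylinder and my choice, and (397,195), the flat jar lid; the big jar at (331,310) is no match. The axle tip is at (318,204). I'll check these in one close crop.

Run:
```python
from h import *
a=cv2.imread('pics/scene0.png');b=cv2.imread('pics/side0.png')
def c(i,x,y,w=66,h=75,k=4): return cv2.resize(i[y-h//2:y-h//2+h,x-w//2:x-w//2+w],(w*k,h*k),interpolation=cv2.INTER_CUBIC)
cv2.imwrite('pics/crops.png',np.vstack([np.hstack([c(a,205,195),c(a,318,215),c(a,423,257)]),np.hstack([c(b,335,150),c(b,291,220),c(b,245,314)])]))
s=load('scene0.png');d=load('side0.png')
for n,p,q,z in [('wheel',(205,187),(336,144),.056),('cap',(423,251),(245,309),.034),('tip',(318,203),(291,211),.105)]:
    print(n,px2w(s,*p,z).round(4),px2w(d,*q,z).round(4))
```

```text
wheel [ 0.5533 -0.2772  0.056 ] [ 0.5591 -0.2817  0.056 ]
cap [0.5629 0.301  0.034 ] [0.566  0.2965 0.034 ]
tip [0.5682 0.0493 0.105 ] [0.5599 0.0461 0.105 ]
```

View pics/crops.png

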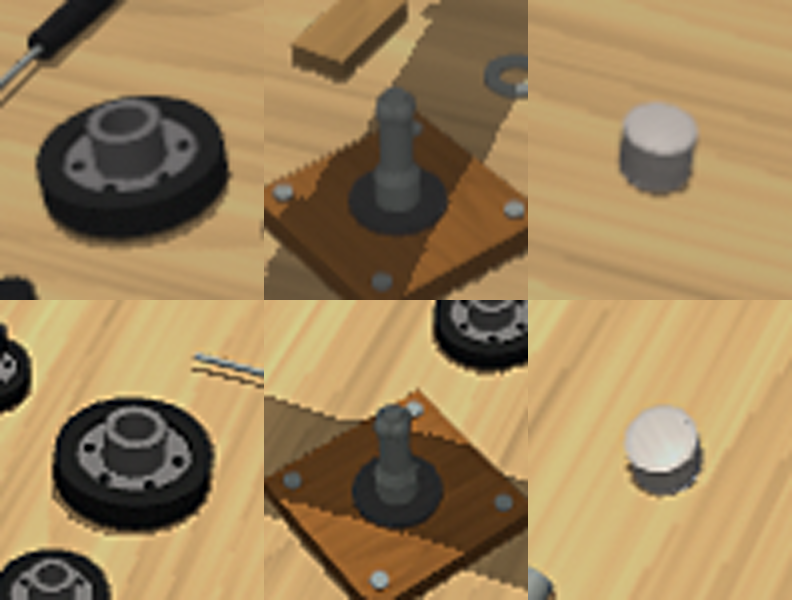

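The crop confirms it: the large wheel with its sleeve top at scene (203,188) and side (336,145), a plain capped cylinder at (423,252) and (245,311), and the axle tip at (318,201) and (290,210). Moving above the wheel.

```bash
python3 - <<'E'
from h import *
s=load('scene0.png');d=load('side0.png')
for n,p,q,z in [('wheel',(203,187.75),(336.25,144.75),.056),('cap',(423.2,252.5),(245.5,311.5),.034),('tip',(318,201),(290.25,210),.105)]:
    print(n,px2w(s,*p,z).round(4),px2w(d,*q,z).round(4))
E
python3 -m crank '[[[-28,-9.5,0,0,-1],[-28,-9.5,0,0,-1],[-28,-9.5,0,0,-1],[-28,-9.5,0,0,-1],[-28,-9.5,0,0,-1],[-28,-9.5,0,0,-1],[-28,-9.5,0,0,-1],[-28,-9.5,0,0,-1],[-28,-9.5,0,0,-1],[-28,-9.5,0,0,-1]]]'
python3 -m crank '[[[0,0,20,0,-1],[0,0,0,0,-1],[0,0,0,0,-1]]]'
python3 - <<'E'
from h import *
im=cam('wrist');save(im,'w1.png');print(ctrl.get_state()['position'],ctrl.get_state()['tool_rot'],w2px(im,[.556,-.28,.056]))
E
```

```text
wheel [ 0.5581 -0.2803  0.056 ] [ 0.5572 -0.2788  0.056 ]
cap [0.5675 0.3025 0.034 ] [0.562  0.3016 0.034 ]
tip [0.5613 0.0465 0.105 ] [0.563  0.0438 0.105 ]
time: 0.98
position: [0.5542, -0.2812, 0.2223]
tool_rot: [-2.221, -2.221, 0.0]
ft_force: [1.4, 0.4, -0.8]
grip_width: 1.001
grip_force: 0.0
time: 1.23
position: [0.5543, -0.2789, 0.2012]
tool_rot: [-2.219, -2.219, 0.0]
ft_force: [0.5, 1.0, 0.7]
grip_width: 1.004
grip_force: 0.0
[ 0.5553361  -0.27838024  0.20222493] [-2.21823636e+00 -2.22230659e+00 -7.96397392e-04] [318.14169345 194.33586126]
```

View pics/w1.png

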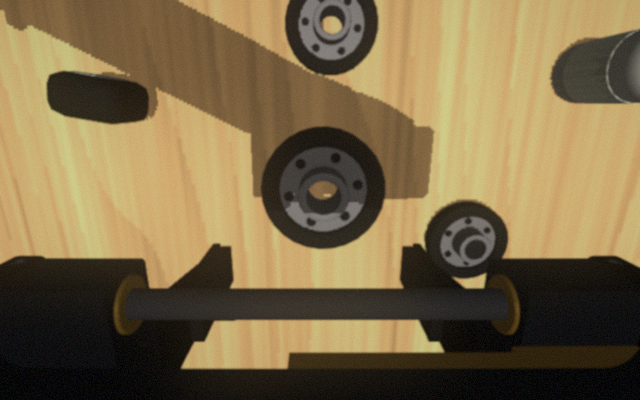

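The close view shows the large wheel's bore at about (322,189), matching the forecast (318,194). There is a small wheel at (466,238), near the right finger's path.

Run:
```python
from h import *
im=load('w1.png')
print('sleeve',px2w(im,322.5,188,.056),'tyre',px2w(im,323,187,.032))
print('small',px2w(im,475,246,.035),px2w(im,430,240,.02))
a=cv2.imread('pics/w1.png')[110:260,240:400];cv2.imwrite('pics/w1c.png',cv2.resize(a,None,fx=4,fy=4,interpolation=cv2.INTER_CUBIC))
```

```text
sleeve [ 0.55997512 -0.27400908  0.056     ] tyre [ 0.56085544 -0.27869162  0.032     ]
small [ 0.71761484 -0.33997045  0.035     ] [ 0.67590032 -0.33944366  0.02      ]
```

View pics/w1c.png

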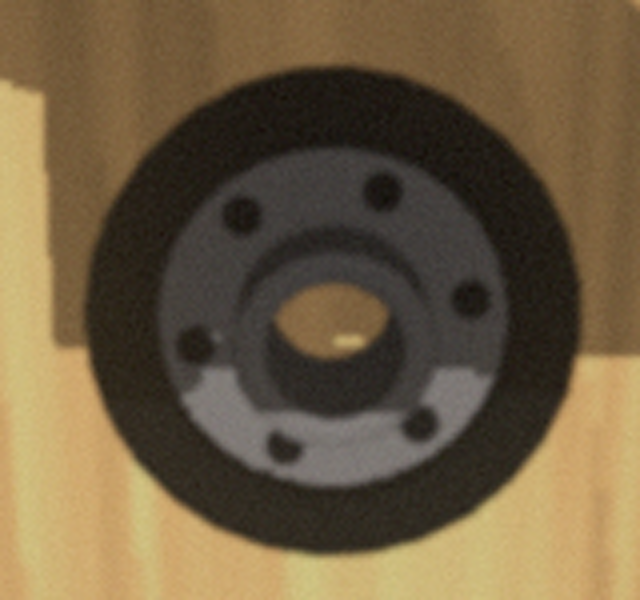

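Run:
```python
from h import *
im=load('w1.png')
print('sleeve',px2w(im,323.7,197.5,.056),'tyre',px2w(im,323.2,187.5,.032))
print(ctrl.get_state()['position'])
```

```text
sleeve [ 0.56113688 -0.28300492  0.056     ] tyre [ 0.56105599 -0.27919711  0.032     ]
[ 0.5553361  -0.27838024  0.20222493]
```

```bash
python3 -m crank '[[[-1.5,5,0,0,-1],[0,0,35,0,-1],[0,0,35,0,-1],[0,0,35,0,-1],[0,0,30,0,-1],[0,0,20,0,-1],[0,0,11,0,-1],[0,0,0,0,-1]]]' 40
python3 -m crank '[[[0,0,0,0,0.3],[0,0,0,0,0.3],[0,0,0,0,0.3],[0,0,0,0,0.3],[0,0,0,0,0.3],[0,0,0,0,0.3]]]' 40
```

```text
time: 1.95
position: [0.56, -0.2799, 0.0347]
tool_rot: [-2.217, -2.222, 0.001]
ft_force: [0.1, 0.3, 0.3]
grip_width: 1.0
grip_force: 0.0
time: 2.45
position: [0.5604, -0.2817, 0.0373]
tool_rot: [2.221, 2.221, 0.001]
ft_force: [0.5, -0.5, 1.0]
grip_width: 0.629
grip_force: 0.0
```

```bash
python3 -m crank '[[[0,0,0,0,1],[0,0,0,0,1],[0,0,0,0,1],[0,0,0,0,1]]]' 40
python3 -m crank '[[[0,0,-20,0,1],[0,0,-30,0,1],[0,0,-40,0,1],[0,0,-40,0,1],[0,0,-10,0,1],[0,0,0,0,1],[0,0,0,0,1]]]'
```

```text
time: 2.78
position: [0.5603, -0.2816, 0.037]
tool_rot: [2.221, 2.221, 0.0]
ft_force: [-0.5, 0.0, 1.7]
grip_width: 0.545
grip_force: 40.0
time: 3.37
position: [0.5592, -0.2811, 0.175]
tool_rot: [-2.22, -2.22, 0.001]
ft_force: [-0.5, 0.5, -4.7]
grip_width: 0.54
grip_force: 40.0
```

```bash
python3 -m crank '[[[20,0,0,0,1],[30,0,0,0,1],[35,0,0,0,1],[35,0,0,0,1],[35,0,0,0,1],[35,0,0,0,1],[25,1,0,0,1],[11,2,0,0,1],[0,0,0,0,1],[0,0,0,0,1]]]'
python3 - <<'E'
from h import *
im=cam('wrist');save(im,'w2.png');print(ctrl.get_state()['position'])
print([w2px(im,[.562,.045,z]) for z in (.105,.026)])
a=im['pixels'][:300,160:480,::-1];cv2.imwrite('pics/w2c.png',cv2.resize(a,(640,600),interpolation=cv2.INTER_CUBIC))
E
```

```text
time: 4.2
position: [0.5616, -0.0559, 0.1739]
tool_rot: [-2.218, -2.221, 0.006]
ft_force: [0.1, -1.0, -4.0]
grip_width: 0.542
grip_force: 40.0
[ 0.56178753 -0.05740088  0.17439214]
[array([317.2355465 ,  66.23355776]), array([317.38894221,  76.00625286])]
```

View pics/w2c.png

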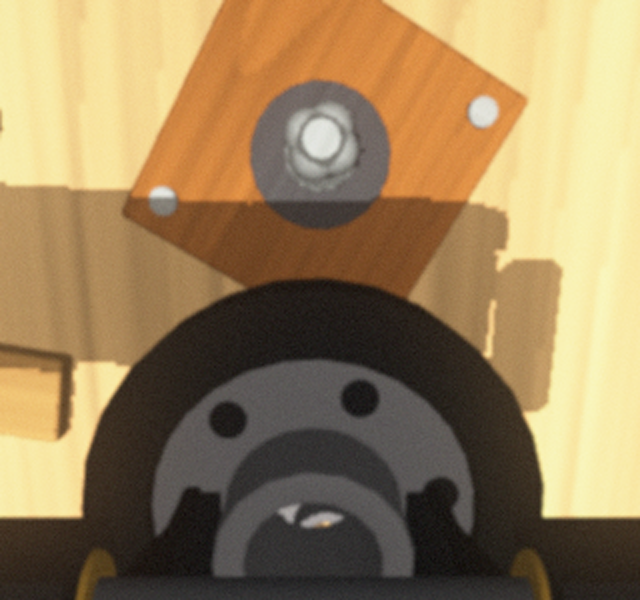

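Run:
```python
from h import *
im=load('w2.png')
P=px2w(im,321,69,.105);print('tip',P,'flange',px2w(im,320,77,.026))
t=.1742-.037
e=px2w(im,160+313/2,473/2,t+.056);print('wheel from sleeve',e[0],e[1]-.024)
e=px2w(im,160+313/2,280/2,t+.032);print('from tyre edge',e[0],e[1]-.062)
e=px2w(im,160+313/2,501/2,t+.056);print('from bore edge',e[0],e[1]-.016)
for z,l,r,y in((.056,213,414,560),(.032,84,543,500)): print([px2w(im,160+u/2,y/2,t+z) for u in (l,r)])
print(ctrl.get_state()['position'])
```

```text
tip [0.56435857 0.04338884 0.105     ] flange [0.5642069  0.04421448 0.026     ]
wheel from sleeve 0.5620099928950267 -0.05797954299994647
from tyre edge 0.561848657663577 -0.05609118984964372
from bore edge 0.5620223367650757 -0.05672348520123392
[array([ 0.53892966, -0.05561233,  0.1932    ]), array([ 0.58536685, -0.05542544,  0.1932    ])]
[array([ 0.50170483, -0.05129272,  0.1692    ]), array([ 0.62227088, -0.05086364,  0.1692    ])]
[ 0.56178753 -0.05740088  0.17439214]
```

The tip is at wrist (321,69), and the flange and the held wheel agree with it. The wheel must go about +100.7 mm along tool x and +2.3 mm along tool y.

```bash
python3 -m crank '[[[20,0,0,0,1],[30,1,0,0,1],[30,1.3,0,0,1],[15,0,0,0,1],[5.7,0,0,0,1],[0,0,0,0,1],[0,0,0,0,1],[0,0,0,0,1]]]'
python3 -m crank '[[[0,0,15,0,1],[0,0,15,0,1],[0,0,12,0,1],[0,0,10,0,1],[0,0,0,0,1],[0,0,0,0,1]]]'
python3 - <<'E'
from h import *
for n in ['scene','side']: save(cam(n),n+'1.png')
a=cv2.imread('pics/scene1.png')[130:280,240:390];b=cv2.imread('pics/side1.png')[130:280,215:365]
cv2.imwrite('pics/p1.png',cv2.resize(np.hstack([a,b]),(800,400),interpolation=cv2.INTER_CUBIC))
E
```

```text
time: 4.92
position: [0.5654, 0.0419, 0.1762]
tool_rot: [2.225, 2.216, -0.002]
ft_force: [-0.8, -1.3, -3.7]
grip_width: 0.543
grip_force: 40.0
time: 5.42
position: [0.565, 0.0445, 0.124]
tool_rot: [-2.222, -2.22, 0.002]
ft_force: [0.5, 0.6, -3.8]
grip_width: 0.544
grip_force: 40.0
```

View pics/p1.png

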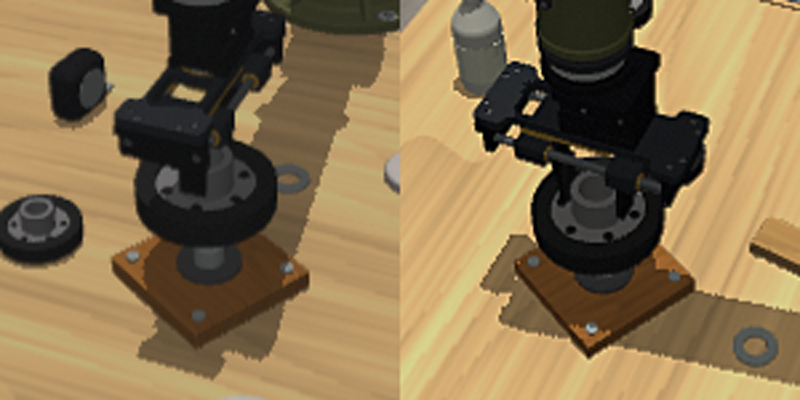

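The wheel's underside is over the axle with no contact force. Continuing gently.

```bash
python3 -m crank '[[[0,0,10,0,1],[0,0,12,0,1],[0,0,10,0,1],[0,0,5,0,1],[0,0,4,0,1],[0,0,4,0,1],[0,0,4,0,1],[0,0,0,0,1],[0,0,0,0,1]]]'
python3 -m crank '[[[0,0,3,0,1],[0,0,2,0,1],[0,0,2,0,1],[0,0,1,0,1],[0,0,0,0,1],[0,0,0,0,1]]]'
```

```text
time: 6.27
position: [0.5653, 0.0452, 0.0755]
tool_rot: [2.221, 2.221, -0.0]
ft_force: [-0.4, 0.0, -4.2]
grip_width: 0.538
grip_force: 40.0
time: 6.77
position: [0.5654, 0.0452, 0.0675]
tool_rot: [2.221, 2.221, 0.0]
ft_force: [0.1, 0.2, -3.8]
grip_width: 0.541
grip_force: 40.0
```

Underside is about 30 mm up, so 4 to 5 mm remain.

```bash
python3 -m crank '[[[0,0,1.5,0,1],[0,0,1,0,1],[0,0,1,0,1],[0,0,0.5,0,1],[0,0,0,0,1],[0,0,0,0,1]]]'
python3 -m crank '[[[0,0,0.5,0,1],[0,0,0.5,0,1],[0,0,0,0,1],[0,0,0,0,1]]]'
```

```text
time: 7.27
position: [0.5653, 0.0452, 0.0635]
tool_rot: [2.221, 2.221, -0.0]
ft_force: [0.2, -0.9, -4.6]
grip_width: 0.541
grip_force: 40.0
time: 7.6
position: [0.5655, 0.0452, 0.063]
tool_rot: [2.221, 2.221, 0.0]
ft_force: [-1.6, -0.5, -0.4]
grip_width: 0.539
grip_force: 40.0
```

Weight is on the flange. Release, rise and go above the cap.

```bash
python3 -m crank '[[[0,0,0.5,0,1],[0,0,0,0,1],[0,0,0,0,-0.3],[0,0,0,0,-0.6],[0,0,0,0,-1],[0,0,0,0,-1],[0,0,0,0,-1],[0,0,0,0,-1],[0,0,0,0,-1],[0,0,0,0,-1]]]'
python3 -m crank '[[[0,0,-10,0,-1],[0,0,-30,0,-1],[0,0,-40,0,-1],[0,0,-40,0,-1],[25,0,-15,0,-1],[35,0,0,0,-1],[35,0,0,0,-1],[35,0,0,0,-1],[35,0,0,0,-1],[30,0,0,0,-1]]]'
python3 -m crank '[[[30,0,0,0,-1],[20,0,0,0,-1],[12,0,0,0,-1],[0,0,0,0,-1],[0,0,0,0,-1],[0,0,0,0,-1]]]'
python3 - <<'E'
from h import *
im=cam('wrist');save(im,'w3.png');s=ctrl.get_state();print(s['position'],s['tool_rot'])
print(w2px(im,[.565,.302,.034]))
for n in ['scene','side']: save(cam(n),n+'2.png')
a=cv2.imread('pics/scene2.png')[150:275,250:380];b=cv2.imread('pics/side2.png')[150:275,225:355]
ab=cv2.resize(np.hstack([a,b]),(480,231),interpolation=cv2.INTER_CUBIC)
w=im['pixels'][:260,120:520,::-1];w=cv2.resize(w,(480,312))
cv2.imwrite('pics/p2.png',np.vstack([ab,w]))
E
```

```text
time: 8.43
position: [0.5654, 0.0452, 0.062]
tool_rot: [2.221, 2.221, 0.0]
ft_force: [0.1, 1.1, -0.6]
grip_width: 0.983
grip_force: 0.0
time: 9.27
position: [0.5649, 0.243, 0.1982]
tool_rot: [-2.22, -2.223, -0.003]
ft_force: [-0.2, 0.0, -0.3]
grip_width: 0.999
grip_force: 0.0
time: 9.77
position: [0.5661, 0.2998, 0.1972]
tool_rot: [2.223, 2.218, -0.001]
ft_force: [0.1, -0.6, 0.1]
grip_width: 0.999
grip_force: 0.0
[0.56618682 0.29957878 0.19722136] [ 2.22389879e+00  2.21698594e+00 -1.04433720e-03]
[314.68920357 185.75430905]
```

View pics/p2.png

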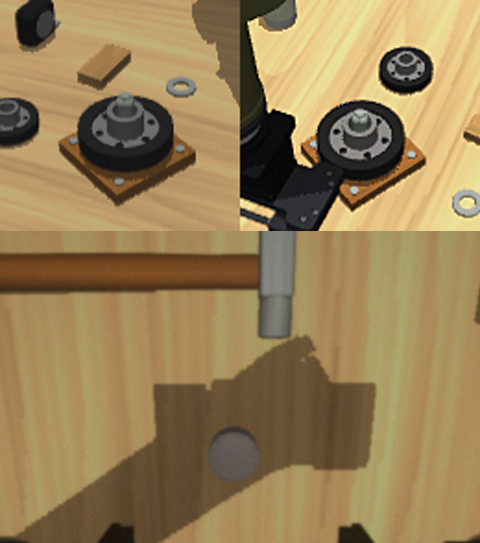

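The wheel lies flat on the flange with the axle through its bore. The cap top is at wrist (315,187), which is within 1 mm of my estimate, and the hammer is well clear.

```bash
python3 -m crank '[[[1,-1,20,0,-1],[0,0,35,0,-1],[0,0,35,0,-1],[0,0,35,0,-1],[0,0,30,0,-1],[0,0,20,0,-1],[0,0,10,0,-1],[0,0,4,0,-1],[0,0,0,0,-1],[0,0,0,0,-1]]]' 60
python3 -m crank '[[[0,0,0,0,1],[0,0,0,0,1],[0,0,0,0,1],[0,0,0,0,1],[0,0,0,0,1],[0,0,0,0,1],[0,0,0,0,1],[0,0,0,0,1],[0,0,0,0,1],[0,0,0,0,1]]]' 60
```

```text
time: 10.75
position: [0.5655, 0.3035, 0.0097]
tool_rot: [2.221, 2.22, 0.004]
ft_force: [0.2, -0.5, 0.1]
grip_width: 1.0
grip_force: 0.0
time: 11.58
position: [0.5643, 0.3032, 0.008]
tool_rot: [2.221, 2.222, -0.0]
ft_force: [-0.2, 0.4, 0.2]
grip_width: 0.471
grip_force: 60.0
```

```bash
python3 -m crank '[[[0,0,-15,0,1],[0,0,-35,0,1],[0,0,-40,0,1],[0,0,-40,0,1],[-15,0,-27,0,1],[-35,0,0,0,1],[-35,0,0,0,1],[-35,0,0,0,1],[-35,0,0,0,1],[-35,0,0,0,1]]]'
python3 -m crank '[[[-35,0,0,0,1],[-35,0,0,0,1],[-35,0,0,0,1],[-35,0,0,0,1],[-20,0,0,0,1],[-8,0,0,0,1],[0,0,0,0,1],[0,0,0,0,1],[0,0,0,0,1]]]'
python3 - <<'E'
from h import *
im=cam('wrist');save(im,'w4.png');s=ctrl.get_state();print(s['position'],s['tool_rot'])
a=im['pixels'][:300,160:480,::-1];cv2.imwrite('pics/w4c.png',cv2.resize(a,(640,600),interpolation=cv2.INTER_CUBIC))
E
```

```text
time: 12.42
position: [0.5639, 0.1115, 0.165]
tool_rot: [2.221, 2.222, -0.0]
ft_force: [0.7, -0.7, 0.3]
grip_width: 0.47
grip_force: 60.0
time: 13.17
position: [0.5644, -0.0521, 0.165]
tool_rot: [-2.217, -2.224, -0.001]
ft_force: [-0.0, -0.2, -1.0]
grip_width: 0.469
grip_force: 60.0
[ 0.56445169 -0.05201989  0.16499877] [-2.21678030e+00 -2.22498147e+00 -1.14734098e-03]
```

View pics/w4c.png

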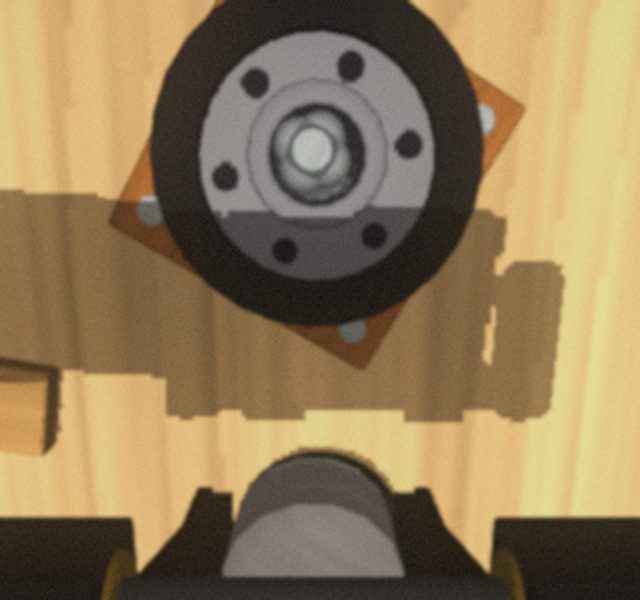

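Run:
```python
from h import *
im=load('w4.png')
print('tip',px2w(im,160+313/2,149/2,.105),'sleeve',px2w(im,160+317/2,152/2,.082))
t=.165-.008
for y,z,r in((502,.034,.018),(453,0,.021)):
    e=px2w(im,160+314/2,y/2,t+z);print('cap',e[0],e[1]-r)
```

```text
tip [0.56449081 0.04342957 0.105     ] sleeve [0.56584203 0.0442995  0.082     ]
cap 0.5649583368733151 -0.05223101949415665
cap 0.5650393461548615 -0.05632080953123114
```

The tip is at wrist (316,74). The held cap's centre works out about 3.5 mm behind the TCP in y, so the shift is +99 mm along tool x and -0.4 mm along tool y. Then I descend until just above the tip (mouth = TCP - 8 mm).

```bash
python3 -m crank '[[[20,-0.4,0,0,1],[30,0,0,0,1],[28,0,0,0,1],[15,0,0,0,1],[6,0,0,0,1],[0,0,0,0,1],[0,0,0,0,1],[0,0,25,0,1],[0,0,18,0,1],[0,0,5,0,1]]]'
python3 -m crank '[[[0,0,0,0,1],[0,0,2,0,1],[0,0,2,0,1],[0,0,2,0,1],[0,0,0,0,1],[0,0,0,0,1]]]'
```

```text
time: 14.05
position: [0.562, 0.0418, 0.1141]
tool_rot: [-2.223, -2.217, 0.007]
ft_force: [-0.8, 0.1, -0.5]
grip_width: 0.466
grip_force: 60.0
time: 14.55
position: [0.5642, 0.0442, 0.1116]
tool_rot: [2.221, 2.221, 0.001]
ft_force: [-0.3, -0.1, -2.3]
grip_width: 0.468
grip_force: 60.0
```

```bash
python3 -m crank '[[[0,0,0,0,1],[0,0,0,0,1],[0,0,0,0,1]]]'
python3 - <<'E'
from h import *
for n in ['scene','side']: save(cam(n),n+'3.png')
print(ctrl.get_state()['position'])
a=cv2.imread('pics/scene3.png')[170:245,280:355];b=cv2.imread('pics/side3.png')[180:255,255:330]
cv2.imwrite('pics/p3.png',cv2.resize(np.hstack([a,b]),(800,400),interpolation=cv2.INTER_CUBIC))
E
```

```text
time: 14.8
position: [0.564, 0.0442, 0.1113]
tool_rot: [2.221, 2.221, 0.0]
ft_force: [-0.2, -0.1, -1.7]
grip_width: 0.472
grip_force: 60.0
[0.56396099 0.04419505 0.11113618]
```

View pics/p3.png

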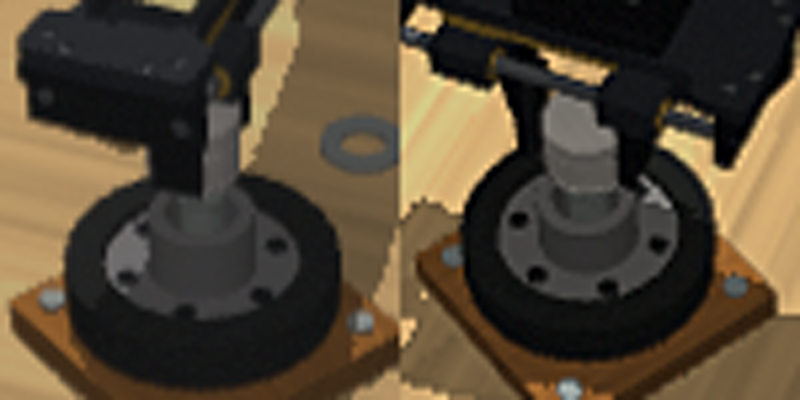

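The images show the cap just above the tip. It had not settled when the earlier shot was taken, so it is about 2.7 mm short in y. Correcting, then descending in small steps.

```bash
python3 -m crank '[[[2.6,0,0,0,1],[0,0,0,0,1],[0,0,1,0,1],[0,0,1,0,1],[0,0,1,0,1],[0,0,0,0,1],[0,0,0,0,1]]]'
python3 -m crank '[[[0,0,1,0,1],[0,0,1,0,1],[0,0,0,0,1],[0,0,0,0,1]]]'
```

```text
time: 15.48
position: [0.5638, 0.0468, 0.1079]
tool_rot: [-2.221, -2.221, 0.0]
ft_force: [0.3, -0.9, -0.6]
grip_width: 0.472
grip_force: 60.0
time: 15.82
position: [0.564, 0.0474, 0.1064]
tool_rot: [-2.221, -2.222, -0.001]
ft_force: [-0.3, 1.8, 1.7]
grip_width: 0.47
grip_force: 60.0
```

```bash
python3 -m crank '[[[0.7,0,0,0,1],[0,0,1,0,1],[0,0,1,0,1],[0,0,0,0,1],[0,0,0,0,1]]]'
python3 -m crank '[[[0,0,1,0,1],[0,0,1,0,1],[0,0,0,0,1],[0,0,0,0,1]]]'
```

```text
time: 16.23
position: [0.5642, 0.0476, 0.1054]
tool_rot: [2.221, 2.221, 0.001]
ft_force: [-2.1, 1.4, 8.2]
grip_width: 0.471
grip_force: 60.0
time: 16.57
position: [0.5646, 0.0476, 0.104]
tool_rot: [2.221, 2.221, 0.002]
ft_force: [-3.7, 0.9, 10.2]
grip_width: 0.472
grip_force: 60.0
```

```bash
python3 -m crank '[[[0,-0.6,0.5,0,1],[0,0,1,0,1],[0,0,1,0,1],[0,0,0,0,1],[0,0,0,0,1]]]'
python3 -m crank '[[[0,0,1,0,1],[0,0,1,0,1],[0,0,0,0,1],[0,0,0,0,1]]]'
```

```text
time: 16.98
position: [0.5641, 0.0476, 0.1004]
tool_rot: [2.22, 2.221, 0.002]
ft_force: [-0.6, 1.3, 5.6]
grip_width: 0.472
grip_force: 60.0
time: 17.32
position: [0.5633, 0.0475, 0.0961]
tool_rot: [-2.221, -2.221, 0.0]
ft_force: [4.4, 1.8, -8.3]
grip_width: 0.472
grip_force: 60.0
```

It has clicked: the force went from 10 N to negative. Keep pressing home.

```bash
python3 -m crank '[[[0,0.5,1,0,1],[0,0,1,0,1],[0,0,1,0,1],[0,0,1,0,1],[0,0,0,0,1],[0,0,0,0,1]]]'
python3 -m crank '[[[0,0,1,0,1],[0,0,1,0,1],[0,0,0,0,1],[0,0,0,0,1]]]'
```

```text
time: 17.82
position: [0.5634, 0.0471, 0.0936]
tool_rot: [-2.222, -2.221, 0.002]
ft_force: [0.6, 0.2, -1.6]
grip_width: 0.472
grip_force: 60.0
time: 18.15
position: [0.5638, 0.0471, 0.0919]
tool_rot: [2.221, 2.221, -0.0]
ft_force: [-1.4, 0.2, 2.8]
grip_width: 0.471
grip_force: 60.0
```

```bash
python3 -m crank '[[[0,0,1,0,1],[0,0,1,0,1],[0,0,0,0,1],[0,0,0,0,1]]]'
python3 -m crank '[[[0,0,1,0,1],[0,0,1,0,1],[0,0,0,0,1],[0,0,0,0,1]]]'
```

```text
time: 18.48
position: [0.5639, 0.0471, 0.0918]
tool_rot: [2.221, 2.221, -0.0]
ft_force: [-6.3, -1.7, 12.3]
grip_width: 0.473
grip_force: 60.0
time: 18.82
position: [0.5639, 0.0471, 0.0917]
tool_rot: [2.221, 2.22, -0.0]
ft_force: [-10.2, -2.5, 23.7]
grip_width: 0.473
grip_force: 60.0
```

```bash
python3 -m crank '[[[0,-1,1,0,1],[0,0,0,0,1],[0,0,0,0,1],[0,0,0,0,1]]]'
python3 -m crank '[[[0,0,0,0,1],[0,0,0,0,1],[0,0,0,0,1],[0,0,0,0,1],[0,0,0,0,1],[0,0,0,0,1]]]'
```

```text
time: 19.15
position: [0.564, 0.0471, 0.0917]
tool_rot: [2.22, 2.219, 0.002]
ft_force: [-10.7, -2.0, 25.2]
grip_width: 0.474
grip_force: 60.0
time: 19.65
position: [0.564, 0.0471, 0.0917]
tool_rot: [2.22, 2.219, 0.002]
ft_force: [-9.4, -2.1, 25.9]
grip_width: 0.47
grip_force: 60.0
```

Steady: the cap is against the tip and not slipping, with a 26 N push. Last check picture, then hand in.

Run:
```python
from h import *
for n in ['scene','side']: save(cam(n),n+'4.png')
a=cv2.imread('pics/scene4.png')[150:260,265:375];b=cv2.imread('pics/side4.png')[165:275,240:350]
cv2.imwrite('pics/p4.png',cv2.resize(np.hstack([a,b]),(800,400),interpolation=cv2.INTER_CUBIC))
```

```text
(no output)
```

View pics/p4.png

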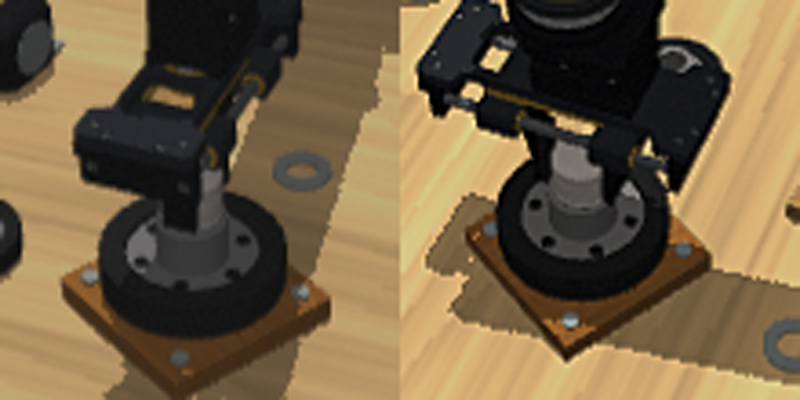

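The cap sits right down on the sleeve, the wheel lies flat, and the gripper still holds the cap.

```bash
python3 -c "
from bench import job
print(job.close_job())"
```

```text
the job is handed in; nothing more can be done
None
```

The wheel is on the flange and the cap clicked and went fully home; I handed the job in at about 20 s with the gripper still pressing it down at about 26 N and none of the bystanders deliberately touched.

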